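Fetch the date stamp from the tilt-out bin

TASK

Pull the handle of the tilt-out bin so that the bin tilts forward on its bottom pivot as far as it goes, take the wooden date stamp out of it, and stand the stamp upright on its base in the middle of the shallow wooden tray. Leave the bulldog clip in the bin; the bin may stay open.

Things in the scene. Friction and masses are not known exactly. Their poses are not given: they have to be found in the camera images.
- tilt_bin: Fixed grey frame, 70 deep, 172 wide, 111 mm high, roofed but for its front 18 mm, with one tilt-out bin. Origin: on the table under the middle of its front edge; +x into the frame, +y to its left. Bin: inside 158 wide, 3 mm walls, floor 28 mm above the table, clear front 80 mm high at x = 0. It starts shut and pivots on its front's bottom edge (x = 0, z = 25 mm) towards -x by 0.65 rad to a stop.
- bin_handle (a point): Middle of the bin's handle, on its axis: a round steel bar 8 mm thick along the frame's y, straight for 56 mm, open from above. Shut, it is at x = -30, z = 108 mm in the frame's axes, level with the front's top edge and 30 mm before its face; at the stop x = -74, z = 73 mm. Turning takes about 3 N at the bar; the bin stays where it is left.
- date_stamp: Wooden stamp, 45 g: base 27 (x) by 48 mm (y), 19 mm high, under a round knob 26 mm across (widest 48 mm up), 62 mm high. Origin: centre of its underside, z up through the knob. Stands in the bin left or right of the middle, its 48 mm side along a 22 mm high stop rail that keeps it 12 mm off the front; tilts with the bin, or up to 0.2 rad more. Set down leaning under 15 degrees it rights itself.
- stamp_tray: Shallow open wooden tray, fixed: 80 (x) by 100 mm (y), walls 4 mm thick and 12 mm high, floor 4 mm above the table. Origin on the table under its middle, z up.
- bulldog_clip: Black bulldog clip, 31 x 40 x 37 mm, standing on its mouth beside the stamp in the same bin, about 76 mm from it, centre to centre; to be left in the bin. Origin: centre of its underside.
There are look-alikes about, which are no part of the job. Leave any orange look-alike of the stamp_tray alone.

How it is judged:
On the way:
1. the bin is tilted forward by at least 29 degrees with the stamp still in it (angle between date_stamp's own z axis and vertical between 0.5 and 0.95 rad and x of date_stamp in the frame of tilt_bin between 0 and 0.05 m and z of date_stamp in the frame of tilt_bin below 0.06 m), for 0.2 s.
At the end, for the whole second after the job is handed in: The date stamp stands at rest on its base on the floor of the wooden tray, upright within 10 degrees, the middle of its base within 20 mm of the middle of the tray along each of the tray's sides; the bulldog clip is still inside the bin (x of date_stamp in the frame of stamp_tray between -0.02 and 0.02 m and y of date_stamp in the frame of stamp_tray between -0.02 and 0.02 m and z of date_stamp in the frame of stamp_tray between 0.001 and 0.009 m and angle between date_stamp's own z axis and vertical below 0.17 rad and linear speed of date_stamp below 0.02 m/s and x of bulldog_clip in the frame of tilt_bin between -0.03 and 0.06 m and y of bulldog_clip in the frame of tilt_bin between -0.08 and 0.08 m and z of bulldog_clip in the frame of tilt_bin between 0.02 and 0.09 m); the robot touches nothing.
It fails at once if the bulldog clip is lifted out of the bin (its origin more than 120 mm above the table) (height (world z) of bulldog_clip above 0.12 m).
It also fails if it takes over 51 s, if anything falls off the work surface, if the arm or the gripper's body presses on something with over 40 N, if the wrist force passes 120 N, or if a joint passes its speed limit or range.

ROBOT

A 6-joint arm with a two-finger parallel gripper is mounted at the origin on a cart in front of the work surface, level with it; the furniture and walls round the work are solid. World frame = base frame: x ahead of the robot, y to its left, z up, the work surface at z = 0. Lengths are in m, angles in rad, forces in N, time in s.
With the tool pointing down it reaches from about 0.375 to 0.975 m from the base axis. Payload 3.8 kg.
Tool frame: the origin (TCP) lies between the finger pads; the fingertips stand 14 mm ahead of it and the grasp point (between the pads) lies 5 mm behind it; z points along the fingers, y is the line along which they close (so a half turn about z gives the same grasp; the last joint's range is limited). The gripper opens to 88 mm and grips with 3 to 60 N. Pads are 18 mm wide; open, the fingers measure 123 mm over their backs; the gripper's body (75 mm by 187 mm) begins 45 mm behind the grasp point.
Start: joints at [-1.257, 0.264, 1.604, -0, 1.274, -0.037], TCP at [0.232, -0.634, 0.253] pointing down, gripper open.
Joint ranges: [-2.63, 2.63], [-0.94, 2.18], [0.31, 2.57], [-1.31, 4.45], [0, 2.66], [-2.55, 2.55]. Speed limits (rad/s): [2.57, 2.57, 3.14, 3.14, 3.14, 3.14].

INTERFACE

Orientations are given as a unit quaternion [x, y, z, w].
In Python, from bench import telemetry, viewer, workorder gives the robot as it stands.
- The arm moves only by the tool jog_arm, never from a script. Its argument "commands" is a list of rows, each an object with "translation": the shift along the tool's x, y, z in m, a list of three; "dr": the turn, a rotation vector about the tool's x, y, z in rad, a list of three; "gripper": the finger opening in m, from 0 to 0.0881. A call has 1 to 20 rows; each row is the pose to reach, as a shift and turn from the pose commanded when the call began, along the tool's axes at that moment; what a row does not reach only later rows make up. A row lasts 1/10 s, in which the tool goes at most 50 mm and 8.59 degrees, less where a joint would pass 70% of its speed; a pose out of reach is approached as far as the arm can. A call with a gripper value outside its range is refused whole. The fingers move at their own pace and stop on an object; "newtons" is the grip in N (left out, the last holds). Time passes only in rows, so rows that repeat a pose let the fingers close. It gives the time, the measured TCP pose, the force, the opening and the grip force at its end, in the units of the state.
- telemetry.sense(): the state, without advancing time (a new reading comes with each control period).
- viewer.get_image(name): name is "scene" or "side" or "wrist"; returns the picture (400x640x3 uint8, red, green, blue); there is no depth.
- viewer.camera_params(name): a dict with "camera_matrix" (3x3 intrinsics, pixels), "R" (3x3) and "t" (3): a world point X has camera coordinates R X + t. Camera axes: x right, y down, z forward; pixel columns grow to the right and rows downward; lengths in m; the calibration is good to about 2 mm. A picture is of the moment at which its call begins: read the wrist's pose just before it. camera_params takes no time and is no camera call; for the wrist camera it gives the pose at the moment of the call.
- workorder.close_job(): hands the job in; it is judged then, once.
The state is a dict: "clock": time; "q": joint angles; "qd": joint speeds; "joint_efforts": joint torques, N m; "tool_pos": TCP position; "ee_rot": TCP orientation; "force": force on the tool from outside, world axes, zero at the start; "ft_torque": the same for the moment, N m; "grip_width": finger opening in m; "grip_force": force on a finger pad.
Only numpy, scipy, OpenCV 4.12 (cv2) and the standard library are available. Lean on these libraries where they do the work, as an engineer would, in place of code of your own. Each camera call takes 0.05 s, during which the arm holds its last target. There are 200 camera calls.

## Working session

There is one attempt and no reset: what is moved stays moved. The work goes in short steps, Python scripts to look and compute and a tool call to move; the robot and the scene stay as the last step left them, time stands still between calls to the robot, and variables do not carry over. Pictures are saved under pics/ and viewed, at most 10 in all, crops included, and the job is handed in when it is done.

Besides the shell and the picture viewer there is one more tool, called after "Emit:" as name(argument=value, ...) on one line, values as JSON. jog_arm: Moves the arm, as the interface text tells. Its arguments: {"type":"object","properties":{"commands":{"type":"array"},"newtons":{"type":"number"}},"required":["commands"]}

```bash
mkdir -p pics; ls; cat > h.py <<'E'
import numpy as np, cv2
from scipy.spatial.transform import Rotation as Rot
from bench import telemetry, viewer, workorder
def snap(n,f):
    p=viewer.camera_params(n); im=viewer.get_image(n)
    cv2.imwrite('pics/'+f,cv2.cvtColor(im,cv2.COLOR_RGB2BGR)); return im,p
def ray(p,u,v):
    K=np.array(p['camera_matrix']);R=np.array(p['R']);t=np.array(p['t'])
    d=R.T@np.linalg.solve(K,[u,v,1.]); return -R.T@t,d
def onz(p,u,v,z):
    o,d=ray(p,u,v); return o+d*(z-o[2])/d[2]
def proj(p,X):
    c=np.array(p['camera_matrix'])@(np.array(p['R'])@np.array(X)+np.array(p['t'])); return c[:2]/c[2]
def shift(X,q=None):
    "tool-axis shift from present TCP to world X"
    s=telemetry.sense(); R=Rot.from_quat(s['ee_rot']); return R.inv().apply(np.array(X)-s['tool_pos'])
E
python3 - <<'E'
from h import *
a,p=snap('scene','a.png'); b,q=snap('side','b.png')
cv2.imwrite('pics/ab.png',cv2.cvtColor(np.vstack([a,b]),cv2.COLOR_RGB2BGR)[:, :])
s=telemetry.sense();print(s['clock'],s['tool_pos'],s['ee_rot'],s['force'])
for k in(p,q): print(k)
E
```

```text
pics
0.1 [ 0.23176449 -0.63332928  0.25150936] [ 9.84656592e-01  1.74500392e-01 -1.35935822e-04 -9.94940223e-04] [-0.61289916  0.22740629 -0.54911568]
{'camera_matrix': array([[510.28730709,   0.        , 322.91648434],
       [  0.        , 510.28730709, 204.24271977],
       [  0.        ,   0.        ,   1.        ]]), 'R': array([[-0.84113732, -0.54082075,  0.00096402],
       [-0.45809649,  0.71152673, -0.53280139],
       [ 0.28746412, -0.44860074, -0.84623977]]), 't': array([0.57128309, 0.21411342, 1.21871661])}
{'camera_matrix': array([[506.46273987,   0.        , 319.33891779],
       [  0.        , 506.46273987, 199.28534003],
       [  0.        ,   0.        ,   1.        ]]), 'R': array([[ 0.88821803, -0.45920925, -0.01398574],
       [-0.31932473, -0.59518986, -0.73741491],
       [ 0.33030357,  0.65945121, -0.67529524]]), 't': array([-0.46956827,  0.33494888,  0.7655903 ])}
```

View pics/a.png

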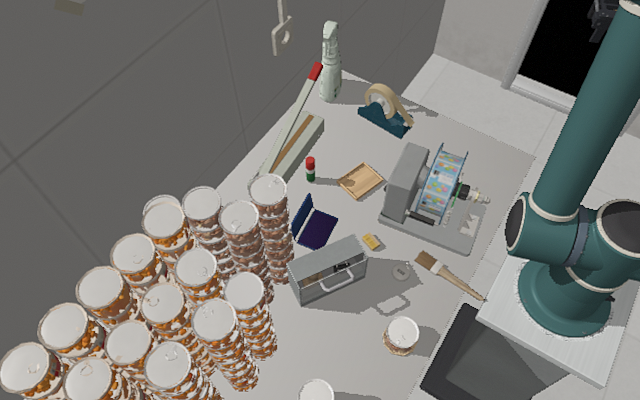

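View pics/b.png

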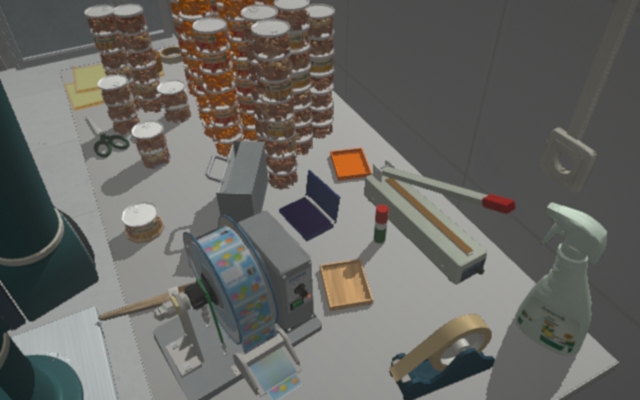

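The scene view shows the grey tilt bin at about (328,270), with its handle at (342,284) facing the robot. The wooden tray is at (360,181). The side view shows the bin at (243,180), the wooden tray at (346,286), and the orange look-alike at (349,163), which I'll leave alone. Other wooden or tan things are the yellow block at (372,242), the ruler/brush and the tape. Next is one close crop of the bin and tray.

```bash
python3 - <<'E'
from h import *
a=cv2.imread('pics/a.png')
cv2.imwrite('pics/c.png',cv2.resize(a[155:315,260:430],None,fx=3.7,fy=3.7,interpolation=cv2.INTER_CUBIC))
p=viewer.camera_params('scene');q=viewer.camera_params('side')
# tray from wood colour
def big(im,box):
    h=cv2.cvtColor(im,cv2.COLOR_BGR2HSV);m=cv2.inRange(h,(8,70,110),(22,190,255));z=np.zeros_like(m);x0,y0,x1,y1=box;z[y0:y1,x0:x1]=m[y0:y1,x0:x1]
    c=max(cv2.findContours(z,0,2)[0],key=cv2.contourArea);return c
for im,P,box in((a,p,(325,150,395,210)),(cv2.imread('pics/b.png'),q,(305,250,385,320))):
    c=big(im,box);r=cv2.approxPolyDP(cv2.convexHull(c),4,True)[:,0]
    W=np.array([onz(P,u,v,.012) for u,v in r]);print(r.tolist(),W.round(3).tolist(),cv2.minAreaRect(W[:,:2].astype(np.float32)*1000))
E
```

```text
[[363, 162], [382, 181], [356, 200], [337, 180]] [[0.595, -0.073, 0.012], [0.519, -0.046, 0.012], [0.547, 0.044, 0.012], [0.623, 0.017, 0.012]] ((570.7137451171875, -14.525188446044922), (98.21431732177734, 80.81194305419922), 72.55540466308594)
[[360, 262], [372, 300], [330, 307], [320, 265]] [[0.623, 0.012, 0.012], [0.596, -0.075, 0.012], [0.523, -0.053, 0.012], [0.552, 0.041, 0.012]] ((573.8598022460938, -16.920372009277344), (98.10896301269531, 76.63127136230469), 72.99009704589844)
```

View pics/c.png

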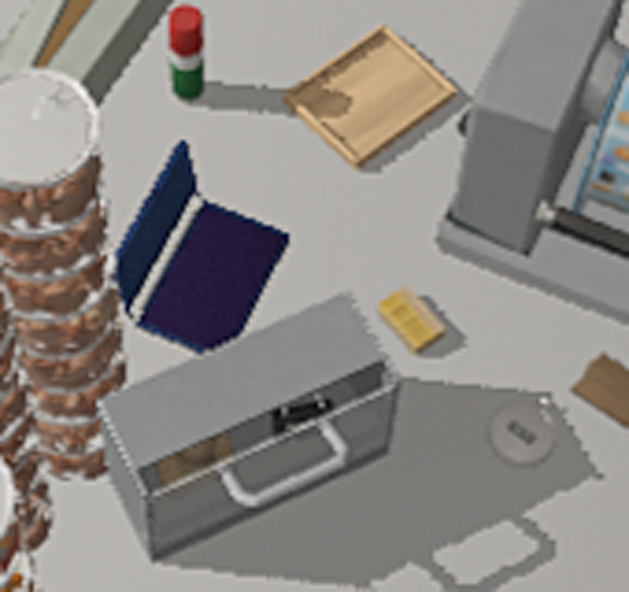

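The crop shows the bin front's top corners at (301,288) and (368,258), and the handle bar from (326,290) to (352,278). The clip is dark, at the image right of the bin (341,266). The brown stamp is at the image left (312,280), lying deeper. Tray corners agree across both views.

```bash
python3 - <<'E'
from h import *
p=viewer.camera_params('scene')
f=lambda u,v:(260+u/3.7,155+v/3.7)
for n,u,v,z in [('FL',152,492,.111),('FR',398,380,.111),('bL',157,560,0),('bR',390,450,0),('BL',100,405,.111),('BR',348,293,.111),('h1',243,500,.108),('h2',340,457,.108)]:
    print(n,onz(p,*f(u,v),z).round(4))
s=telemetry.sense();print(Rot.from_quat(s['ee_rot']).as_matrix().round(3))
E
```

```text
FL [0.5032 0.3615 0.111 ]
FR [0.4184 0.2203 0.111 ]
bL [0.5041 0.3615 0.    ]
bR [0.4176 0.2156 0.    ]
BL [0.561  0.3319 0.111 ]
BR [0.4748 0.1851 0.111 ]
h1 [0.4563 0.3358 0.108 ]
h2 [0.4225 0.2816 0.108 ]
[[ 0.939  0.344 -0.001]
 [ 0.344 -0.939  0.002]
 [ 0.    -0.002 -1.   ]]
```

Emit:
jog_arm(commands=[{"translation": [0.366, -0.22, -0.15], "dr": [0, 0, 0], "gripper": 0.03}, {"translation": [0.366, -0.22, -0.15], "dr": [0, 0, 0], "gripper": 0.03}, {"translation": [0.366, -0.22, -0.15], "dr": [0, 0, 0], "gripper": 0.03}, {"translation": [0.366, -0.22, -0.15], "dr": [0, 0, 0], "gripper": 0.03}, {"translation": [0.366, -0.22, -0.15], "dr": [0, 0, 0], "gripper": 0.03}, {"translation": [0.366, -0.22, -0.15], "dr": [0, 0, 0], "gripper": 0.03}, {"translation": [0.366, -0.22, -0.15], "dr": [0, 0, 0], "gripper": 0.03}, {"translation": [0.366, -0.22, -0.15], "dr": [0, 0, 0], "gripper": 0.03}, {"translation": [0.366, -0.22, -0.15], "dr": [0, 0, 0], "gripper": 0.03}, {"translation": [0.366, -0.22, -0.15], "dr": [0, 0, 0], "gripper": 0.03}, {"translation": [0.516, -0.485, -0.15], "dr": [0, 0, -0.68], "gripper": 0.03}, {"translation": [0.516, -0.485, -0.15], "dr": [0, 0, -0.68], "gripper": 0.03}, {"translation": [0.516, -0.485, -0.15], "dr": [0, 0, -0.68], "gripper": 0.03}, {"translation": [0.516, -0.485, -0.15], "dr": [0, 0, -0.68], "gripper": 0.03}, {"translation": [0.516, -0.485, -0.15], "dr": [0, 0, -0.68], "gripper": 0.03}, {"translation": [0.516, -0.485, -0.15], "dr": [0, 0, -0.68], "gripper": 0.03}, {"translation": [0.516, -0.485, -0.15], "dr": [0, 0, -0.68], "gripper": 0.03}, {"translation": [0.516, -0.485, -0.15], "dr": [0, 0, -0.68], "gripper": 0.03}])

```text
clock: 1.9
tool_pos: [0.5496, -0.0006, 0.4018]
ee_rot: [0.869, 0.494, -0.001, -0.0]
force: [-0.4, -0.5, -0.4]
grip_width: 0.0302
grip_force: 0.0
```

Emit:
jog_arm(commands=[{"translation": [0.207, -0.255, 0.16], "dr": [0, 0, 0], "gripper": 0.03}, {"translation": [0.207, -0.255, 0.16], "dr": [0, 0, 0], "gripper": 0.03}, {"translation": [0.207, -0.255, 0.16], "dr": [0, 0, 0], "gripper": 0.03}, {"translation": [0.207, -0.255, 0.16], "dr": [0, 0, 0], "gripper": 0.03}, {"translation": [0.207, -0.255, 0.16], "dr": [0, 0, 0], "gripper": 0.03}, {"translation": [0.207, -0.255, 0.16], "dr": [0, 0, 0], "gripper": 0.03}, {"translation": [0.207, -0.255, 0.16], "dr": [0, 0, 0], "gripper": 0.03}, {"translation": [0.207, -0.255, 0.16], "dr": [0, 0, 0], "gripper": 0.03}, {"translation": [0.207, -0.255, 0.16], "dr": [0, 0, 0], "gripper": 0.03}, {"translation": [0.207, -0.255, 0.16], "dr": [0, 0, 0], "gripper": 0.03}])

```text
clock: 2.9
tool_pos: [0.4388, 0.306, 0.2432]
ee_rot: [0.87, 0.492, 0.0, 0.001]
force: [0.6, -0.4, 0.6]
grip_width: 0.0297
grip_force: 0.0
```

```bash
python3 - <<'E'
from h import *
a,p=snap('wrist','d.png');s=telemetry.sense();print(s['tool_pos'],s['q'])
print(p)
print(proj(p,[.435,.305,.108]))
E
```

```text
[0.43914492 0.30591965 0.24371389] [ 5.62583719e-01  4.30897394e-03  1.91337274e+00 -1.16399886e-03
  1.22259910e+00  1.10486148e+00]
{'camera_matrix': array([[354.93086757,   0.        , 317.68809046],
       [  0.        , 354.93086757, 197.05450143],
       [  0.        ,   0.        ,   1.        ]]), 'R': array([[ 0.85727477, -0.51485823,  0.00099148],
       [-0.49014039, -0.81552529,  0.30770262],
       [-0.15761465, -0.26427166, -0.95148206]]), 't': array([-0.2182468 ,  0.4262073 ,  0.53078128])}
[314.81541799 193.8634355 ]
```

View pics/d.png

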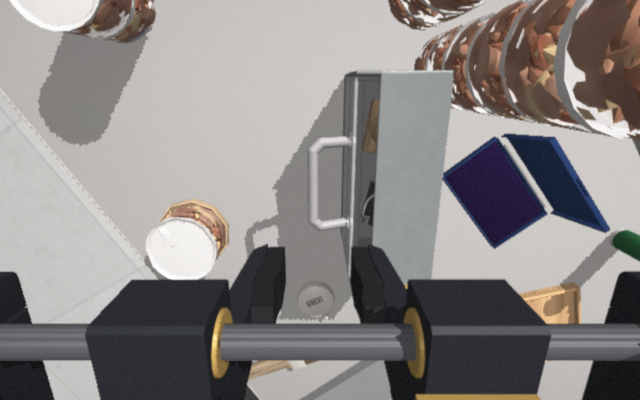

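The wrist view shows the handle bar vertical in the image, at column 313, rows 148–220. The front's top edge is at column ~349, the stamp at (371,125) and the clip at (369,203).

```bash
python3 - <<'E'
from h import *
im=cv2.imread('pics/d.png')
p=viewer.camera_params('wrist')
g=cv2.cvtColor(im,cv2.COLOR_BGR2GRAY)
for r in (155,185,215): print(r,g[r,302:356:2])
for n,u,v,z in [('h0',313,150,.108),('hm',313,184,.108),('h2',313,218,.108),('F1',350,75,.108),('F2',350,270,.108),('roofL',383,71,.111),('BL',452,71,.111),('stamp',371,125,.08),('clip',369,205,.06)]:
    X=onz(p,u,v,z);print(n,X.round(4),shift(X).round(4))
E
```

```text
155 [130 135 131 118 151 174 189 178 138 133 134 132 131 131 131 130 132 131
 129 133  98  93 103  96  97 142 180]
185 [131 132 129 119 148 174 187 176 138 130 131 130 131 131 131 134 130 133
 133 129  79 100  99  92 103 172 137]
215 [132 133 132 115 142 174 185 180 139 132 131 129 132 131 132 132 129 131
 134 128  84  99  96 108 143 181  97]
h0 [0.4522 0.3354 0.108 ] [ 0.0319 -0.0042  0.1357]
hm [0.4383 0.3126 0.108 ] [ 0.0052 -0.0044  0.1357]
h2 [0.4236 0.2883 0.108 ] [-0.0232 -0.0045  0.1357]
F1 [0.5026 0.3678 0.108 ] [0.0857 0.0223 0.1358]
F2 [0.4259 0.2319 0.108 ] [-0.0703  0.0266  0.1357]
roofL [0.5235 0.3583 0.111 ] [0.0883 0.0451 0.1328]
BL [0.5649 0.3333 0.111 ] [0.0883 0.0934 0.1329]
stamp [0.5007 0.3244 0.08  ] [0.0475 0.043  0.1638]
clip [0.4652 0.2567 0.06  ] [-0.0288  0.0475  0.1838]
```

Emit:
jog_arm(newtons=12, commands=[{"translation": [0.005, -0.0045, 0.04], "dr": [0, 0, 0], "gripper": 0.017}, {"translation": [0.005, -0.0045, 0.08], "dr": [0, 0, 0], "gripper": 0.017}, {"translation": [0.005, -0.0045, 0.1], "dr": [0, 0, 0], "gripper": 0.017}, {"translation": [0.005, -0.0045, 0.12], "dr": [0, 0, 0], "gripper": 0.017}, {"translation": [0.005, -0.0045, 0.136], "dr": [0, 0, 0], "gripper": 0.017}, {"translation": [0.005, -0.0045, 0.136], "dr": [0, 0, 0], "gripper": 0.017}, {"translation": [0.005, -0.0045, 0.136], "dr": [0, 0, 0], "gripper": 0.0}, {"translation": [0.005, -0.0045, 0.136], "dr": [0, 0, 0], "gripper": 0.0}, {"translation": [0.005, -0.0045, 0.136], "dr": [0, 0, 0], "gripper": 0.0}, {"translation": [0.005, -0.0045, 0.136], "dr": [0, 0, 0], "gripper": 0.0}])

```text
clock: 3.95
tool_pos: [0.4374, 0.3139, 0.1078]
ee_rot: [0.87, 0.493, 0.001, 0.0]
force: [2.8, -4.1, 0.1]
grip_width: 0.0073
grip_force: 12.0
```

Gripped (7.3 mm ≈ the 8 mm bar). Now I pull along the arc.

Emit:
jog_arm(newtons=12, commands=[{"translation": [0, -0.004, 0.0017], "dr": [-0.05, 0, 0], "gripper": 0.0}, {"translation": [0, -0.008, 0.0034], "dr": [-0.1, 0, 0], "gripper": 0.0}, {"translation": [0, -0.012, 0.0055], "dr": [-0.15, 0, 0], "gripper": 0.0}, {"translation": [0, -0.016, 0.0076], "dr": [-0.2, 0, 0], "gripper": 0.0}, {"translation": [0, -0.0195, 0.01], "dr": [-0.25, 0, 0], "gripper": 0.0}, {"translation": [0, -0.023, 0.0126], "dr": [-0.3, 0, 0], "gripper": 0.0}, {"translation": [0, -0.0266, 0.0154], "dr": [-0.35, 0, 0], "gripper": 0.0}, {"translation": [0, -0.03, 0.0182], "dr": [-0.4, 0, 0], "gripper": 0.0}, {"translation": [0, -0.033, 0.0213], "dr": [-0.45, 0, 0], "gripper": 0.0}, {"translation": [0, -0.036, 0.0245], "dr": [-0.5, 0, 0], "gripper": 0.0}, {"translation": [0, -0.039, 0.0279], "dr": [-0.55, 0, 0], "gripper": 0.0}, {"translation": [0, -0.0416, 0.0314], "dr": [-0.6, 0, 0], "gripper": 0.0}, {"translation": [0, -0.044, 0.035], "dr": [-0.65, 0, 0], "gripper": 0.0}, {"translation": [0, -0.045, 0.0362], "dr": [-0.65, 0, 0], "gripper": 0.0}, {"translation": [0, -0.045, 0.0362], "dr": [-0.65, 0, 0], "gripper": 0.0}])

```text
clock: 5.45
tool_pos: [0.4004, 0.3362, 0.0731]
ee_rot: [0.823, 0.467, 0.159, 0.282]
force: [17.3, -9.3, 2.4]
grip_width: 0.0076
grip_force: 12.0
```

Emit:
jog_arm(commands=[{"translation": [0, 0.0012, 0], "dr": [0, 0, 0], "gripper": 0.017}, {"translation": [0, 0.0012, 0], "dr": [0, 0, 0], "gripper": 0.017}, {"translation": [0, 0.0012, 0], "dr": [0, 0, 0], "gripper": 0.017}, {"translation": [0, 0.0012, -0.03], "dr": [0, 0, 0], "gripper": 0.017}, {"translation": [0, 0.0012, -0.06], "dr": [0, 0, 0], "gripper": 0.017}, {"translation": [0, 0.0012, -0.1], "dr": [0, 0, 0], "gripper": 0.03}, {"translation": [0.02, 0.02, -0.14], "dr": [0, 0, 0], "gripper": 0.05}, {"translation": [0.04, 0.04, -0.16], "dr": [0, 0, 0], "gripper": 0.05}, {"translation": [0.04, 0.04, -0.16], "dr": [0, 0, 0], "gripper": 0.05}, {"translation": [0.04, 0.04, -0.16], "dr": [0, 0, 0], "gripper": 0.05}])

```text
clock: 6.45
tool_pos: [0.362, 0.4055, 0.2223]
ee_rot: [0.825, 0.467, 0.158, 0.277]
force: [0.2, 0.1, -0.7]
grip_width: 0.0498
grip_force: 0.0
```

```bash
python3 - <<'E'
from h import *
a,p=snap('wrist','e.png');s=telemetry.sense();print(s['clock'],s['tool_pos'],s['ee_rot'],s['q'],s['force'])
np.savez('e.npz',K=p['camera_matrix'],R=p['R'],t=p['t'],tp=s['tool_pos'],tr=s['ee_rot'])
E
```

```text
6.5 [0.36160073 0.40417821 0.2208042 ] [0.82461621 0.46720375 0.1563608  0.27799291] [ 1.1609742   0.0963704   1.99072167 -0.68576996  1.2414447   1.99297497] [-0.33769733  0.20801729 -0.45818069]
```

View pics/e.png

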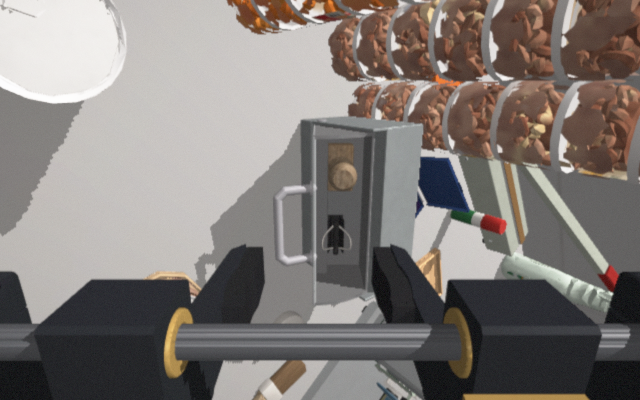

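The bin is open. The stamp's knob is at (343,176), its base at (341,152), the clip at (336,235), and the handle at (279,225).

```bash
python3 - <<'E'
from h import *
z=np.load('e.npz');p=dict(camera_matrix=z['K'],R=z['R'],t=z['t']);Rt=Rot.from_quat(z['tr']);tp=z['tp']
o,_=ray(p,0,0);print('cam in tool',Rt.inv().apply(o-tp).round(3))
im=cv2.imread('pics/e.png');hs=cv2.cvtColor(im,cv2.COLOR_BGR2HSV)
m=cv2.inRange(hs,(8,50,60),(25,220,255));y=np.zeros_like(m);y[140:195,322:365]=m[140:195,322:365]
c=max(cv2.findContours(y,0,2)[0],key=cv2.contourArea);print('mask bb',cv2.boundingRect(c))
def tz(u,v,d):
    o,r=ray(p,u,v);O=Rt.inv().apply(o-tp);D=Rt.inv().apply(r);return O+D*(d-O[2])/D[2]
print('handle at tz',Rt.inv().apply(np.array([.4004,.3362,.0731])-tp).round(4),'proj',proj(p,[.4004,.3362,.0731]).round(1))
print('bar pix',tz(279,225,.16).round(4))
for n,u,v,d in [('knob48',343,176,.192),('knobtop',343,176,.178),('baseTopL',328,145,.221),('baseTopR',354,145,.221),('front top',314,160,.162),('clip',336,235,.2)]: print(n,tz(u,v,d).round(4))
E
```

```text
cam in tool [ 0.082 -0.    -0.133]
mask bb (328, 143, 29, 48)
handle at tz [-0.038 -0.035  0.159] proj [278.9 225.3]
bar pix [-0.0382 -0.035   0.16  ]
knob48 [-0.0016  0.0233  0.192 ]
knobtop [0.002  0.0223 0.178 ]
baseTopL [0.023  0.0097 0.221 ]
baseTopR [0.023  0.0357 0.221 ]
front top [ 0.0201 -0.0037  0.162 ]
clip [-0.0656  0.018   0.2   ]
```

Emit:
jog_arm(commands=[{"translation": [-0.001, 0.023, 0.06], "dr": [0, 0, -0.15], "gripper": 0.04}, {"translation": [-0.001, 0.023, 0.06], "dr": [0, 0, -0.3], "gripper": 0.04}, {"translation": [-0.001, 0.023, 0.06], "dr": [0, 0, -0.45], "gripper": 0.04}, {"translation": [-0.001, 0.023, 0.06], "dr": [0, 0, -0.6], "gripper": 0.04}, {"translation": [-0.001, 0.023, 0.1], "dr": [0, 0, -0.75], "gripper": 0.04}, {"translation": [-0.001, 0.023, 0.1], "dr": [0, 0, -0.9], "gripper": 0.04}, {"translation": [-0.001, 0.023, 0.1], "dr": [0, 0, -1.05], "gripper": 0.04}, {"translation": [-0.001, 0.023, 0.1], "dr": [0, 0, -1.2], "gripper": 0.04}, {"translation": [-0.001, 0.023, 0.12], "dr": [0, 0, -1.35], "gripper": 0.04}, {"translation": [-0.001, 0.023, 0.12], "dr": [0, 0, -1.5], "gripper": 0.04}, {"translation": [-0.001, 0.023, 0.12], "dr": [0, 0, -1.571], "gripper": 0.04}, {"translation": [-0.001, 0.023, 0.12], "dr": [0, 0, -1.571], "gripper": 0.04}, {"translation": [-0.001, 0.023, 0.12], "dr": [0, 0, -1.571], "gripper": 0.04}])

```text
clock: 7.8
tool_pos: [0.439, 0.356, 0.1388]
ee_rot: [0.253, 0.913, -0.086, 0.307]
force: [0.0, -0.5, 0.4]
grip_width: 0.0396
grip_force: 0.0
```

```bash
python3 - <<'E'
from h import *
z=np.load('e.npz');Rt=Rot.from_quat(z['tr']);tp=z['tp']
a,p=snap('wrist','f.png');s=telemetry.sense();print(s['clock'],s['tool_pos'],s['q'].round(2))
X=tp+Rt.apply([-.001,.023,.192]);R=Rot.from_quat(s['ee_rot']);print('to knob in tool',shift(X).round(4),R.as_matrix().round(3).tolist(), (Rt.inv()*R).as_rotvec())
print('knob',X,proj(p,X))
E
```

```text
7.85 [0.43923073 0.35639139 0.13922509] [ 0.99  0.18  2.07 -0.78  1.03  0.43]
to knob in tool [ 0.0003 -0.0001  0.0719] [[-0.683, 0.515, 0.518], [0.409, 0.857, -0.313], [-0.605, -0.002, -0.796]] [-1.57516526e-04 -4.82322078e-04 -1.56992747e+00]
knob [0.47619455 0.3339414  0.08177525] [317.00575397 220.89415182]
```

View pics/f.png

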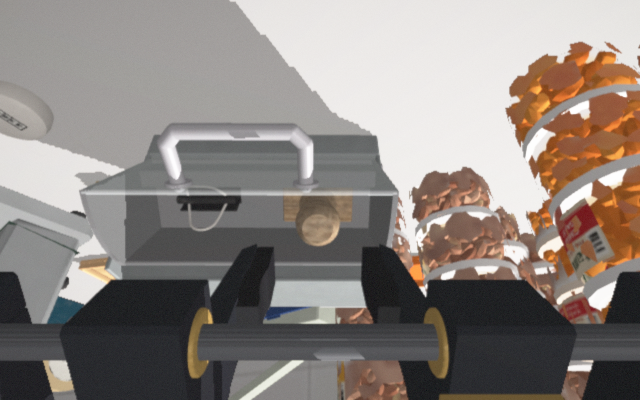

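The knob is at (319,221), within 2 px of the predicted point and between the fingers. I descend and grip.

Emit:
jog_arm(newtons=15, commands=[{"translation": [0, 0.0005, 0.025], "dr": [0, 0, 0], "gripper": 0.04}, {"translation": [0, 0.0005, 0.045], "dr": [0, 0, 0], "gripper": 0.04}, {"translation": [0, 0.0005, 0.06], "dr": [0, 0, 0], "gripper": 0.04}, {"translation": [0, 0.0005, 0.07], "dr": [0, 0, 0], "gripper": 0.04}, {"translation": [0, 0.0005, 0.076], "dr": [0, 0, 0], "gripper": 0.04}, {"translation": [0, 0.0005, 0.076], "dr": [0, 0, 0], "gripper": 0.04}, {"translation": [0, 0.0005, 0.076], "dr": [0, 0, 0], "gripper": 0.0}, {"translation": [0, 0.0005, 0.076], "dr": [0, 0, 0], "gripper": 0.0}, {"translation": [0, 0.0005, 0.076], "dr": [0, 0, 0], "gripper": 0.0}, {"translation": [0, 0.0005, 0.076], "dr": [0, 0, 0], "gripper": 0.0}, {"translation": [0, 0.0005, 0.076], "dr": [0, 0, 0], "gripper": 0.0}])

```text
clock: 8.95
tool_pos: [0.4799, 0.3349, 0.0807]
ee_rot: [0.253, 0.913, -0.084, 0.308]
force: [-0.8, 0.3, 2.3]
grip_width: 0.0233
grip_force: 14.6
```

Emit:
jog_arm(commands=[{"translation": [0, 0, -0.01], "dr": [0, 0, 0], "gripper": 0.0}, {"translation": [0, 0, -0.025], "dr": [0, 0, 0], "gripper": 0.0}, {"translation": [0, 0, -0.045], "dr": [0, 0, 0], "gripper": 0.0}, {"translation": [0, 0, -0.07], "dr": [0, 0, 0], "gripper": 0.0}, {"translation": [0, 0, -0.1], "dr": [0, 0, 0], "gripper": 0.0}, {"translation": [0, 0, -0.13], "dr": [0, 0, 0], "gripper": 0.0}, {"translation": [0, 0, -0.15], "dr": [0, 0, 0], "gripper": 0.0}, {"translation": [0, 0, -0.15], "dr": [0, 0, 0], "gripper": 0.0}, {"translation": [0, 0, -0.15], "dr": [0, 0, 0], "gripper": 0.0}])

```text
clock: 9.85
tool_pos: [0.4014, 0.3813, 0.1999]
ee_rot: [0.252, 0.913, -0.084, 0.308]
force: [-0.2, 0.4, -1.2]
grip_width: 0.0234
grip_force: 14.8
```

```bash
python3 - <<'E'
from h import *
a,p=snap('wrist','g.png');b,q=snap('side','g2.png');c,_=snap('scene','g3.png');s=telemetry.sense();print(s['clock'],s['tool_pos'],s['q'].round(2),s['grip_width'],s['force'])
cv2.imwrite('pics/g4.png',cv2.cvtColor(np.hstack([a[100:400,140:500],cv2.resize(c[180:330,250:430],(360,300))]),cv2.COLOR_RGB2BGR))
# heights of machine near tray, two-view box top corner
q=viewer.camera_params('side');P=viewer.camera_params('scene')
for u,v in [(262,215),(310,285),(313,322)]:
    print('side',[onz(q,u,v,z).round(3)[:2].tolist() for z in (0,.1,.2)])
for u,v in [(410,143),(397,173),(379,220),(424,146)]:
    print('scene',[onz(P,u,v,z).round(3)[:2].tolist() for z in (0,.1,.2)])
E
```

```text
10.0 [0.40163156 0.37980603 0.19813459] [ 1.07  0.11  2.02 -0.72  1.16  0.39] 0.023689287926272354 [ 0.13241754 -0.27898176 -0.46329304]
side [[0.51, 0.232], [0.479, 0.133], [0.447, 0.033]]
side [[0.517, 0.016], [0.485, -0.055], [0.452, -0.126]]
side [[0.486, -0.059], [0.457, -0.12], [0.429, -0.181]]
scene [[0.519, -0.213], [0.494, -0.133], [0.469, -0.053]]
scene [[0.5, -0.1], [0.477, -0.03], [0.453, 0.04]]
scene [[0.468, 0.058], [0.447, 0.115], [0.426, 0.171]]
scene [[0.481, -0.225], [0.459, -0.144], [0.437, -0.063]]
```

View pics/g4.png

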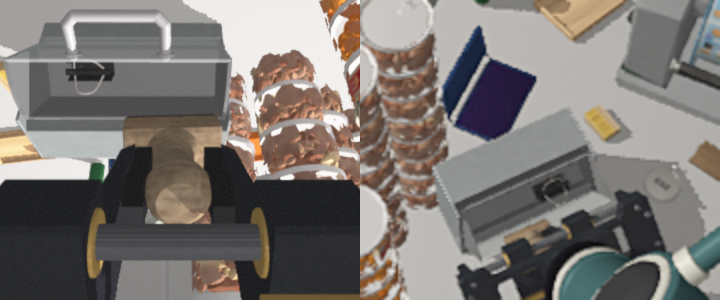

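The stamp is held by the knob, base outward, and the clip is still in the bin at crop (90,70). The grey machine next to the tray limits the gripper's yaw there, so I measure its near face.

```bash
python3 - <<'E'
from h import *
P=viewer.camera_params('scene');q=viewer.camera_params('side')
print('base +y corner',onz(P,383,213,.015).round(3))
for z in(.1,.13,.16,.19):print(z,'scene topL',onz(P,385,181,z).round(3)[:2],'topFar',onz(P,400,153,z).round(3)[:2],'side TR',onz(q,302,262,z).round(3)[:2],'side TL',onz(q,262,213,z).round(3)[:2])
print('side bottom',onz(q,313,320,.015).round(3))
s=telemetry.sense();R=Rot.from_quat(s['ee_rot'])
# upright target: tool z down, tool y at angle 275deg(=95 flipped), TCP above tray
for a in (275,):
    y=np.array([np.cos(np.radians(a)),np.sin(np.radians(a)),0]);zz=np.array([0,0,-1.]);T=Rot.from_matrix(np.c_[np.cross(y,zz),y,zz])
    up=np.cross([0,0,-1.],[0,1,0])
# step 1: only upright (min rotation)
zt=R.as_matrix()[:,2];ax=np.cross(zt,[0,0,-1]);ang=np.arcsin(np.linalg.norm(ax));print('upright dr',R.inv().apply(ax/np.linalg.norm(ax)*ang).round(4))
R1=Rot.from_rotvec(ax/np.linalg.norm(ax)*ang)*R
print('then dr',(R1.inv()*T).as_rotvec().round(4))
for X in ([.46,.40,.25],[.46,.30,.30],[.572,-.0155,.25]):print('now-tool',R.inv().apply(np.array(X)-s['tool_pos']).round(4),'R1',R1.inv().apply(np.array(X)-[.46,.30,.30]).round(4))
E
```

```text
base +y corner [0.467 0.043 0.015]
0.1 scene topL [0.49  0.008] topFar [ 0.5  -0.09] side TR [ 0.495 -0.005] side TL [0.481 0.138]
0.13 scene topL [0.483 0.028] topFar [ 0.493 -0.067] side TR [ 0.484 -0.029] side TL [0.471 0.108]
0.16 scene topL [0.475 0.048] topFar [ 0.485 -0.044] side TR [ 0.474 -0.052] side TL [0.462 0.078]
0.19 scene topL [0.468 0.068] topFar [ 0.477 -0.022] side TR [ 0.464 -0.076] side TL [0.452 0.048]
side bottom [ 0.483 -0.065  0.015]
upright dr [-0.0026  0.6499 -0.    ]
then dr [-0.      0.      2.5148]
now-tool [-0.063   0.0472 -0.0174] R1 [0.0514 0.0858 0.05  ]
now-tool [-0.1341 -0.0387 -0.0259] R1 [0. 0. 0.]
now-tool [-0.3092 -0.2515  0.1707] R1 [-0.2582 -0.2131  0.05  ]
```

Emit:
jog_arm(commands=[{"translation": [-0.03, 0, -0.04], "dr": [0, 0.1, 0], "gripper": 0.0}, {"translation": [-0.06, 0, -0.08], "dr": [0, 0.2, 0], "gripper": 0.0}, {"translation": [-0.09, -0.01, -0.07], "dr": [0, 0.3, 0], "gripper": 0.0}, {"translation": [-0.11, -0.02, -0.05], "dr": [0, 0.4, 0], "gripper": 0.0}, {"translation": [-0.134, -0.039, -0.026], "dr": [0, 0.5, 0], "gripper": 0.0}, {"translation": [-0.134, -0.039, -0.026], "dr": [0, 0.6, 0], "gripper": 0.0}, {"translation": [-0.134, -0.039, -0.026], "dr": [0, 0.65, 0], "gripper": 0.0}, {"translation": [-0.134, -0.039, -0.026], "dr": [0, 0.65, 0], "gripper": 0.0}, {"translation": [-0.134, -0.039, -0.026], "dr": [0, 0.65, 0], "gripper": 0.0}])

```text
clock: 10.9
tool_pos: [0.4599, 0.2997, 0.2999]
ee_rot: [0.267, 0.964, -0.001, -0.0]
force: [-0.4, 0.7, -0.5]
grip_width: 0.0234
grip_force: 14.8
```

```bash
python3 - <<'E'
from h import *
s=telemetry.sense();R=Rot.from_quat(s['ee_rot']);print(s['clock'],s['tool_pos'],s['q'].round(2),R.as_matrix().round(3).tolist())
print(R.inv().apply(np.array([.572,-.0155,.22])-s['tool_pos']))
E
```

```text
10.9 [0.45994261 0.29970399 0.29989834] [ 0.53 -0.    1.81 -0.    1.33 -0.5 ] [[-0.857, 0.515, -0.001], [0.515, 0.857, -0.002], [-0.0, -0.002, -1.0]]
[-0.25847522 -0.21216931  0.08042949]
```

Emit:
jog_arm(commands=[{"translation": [-0.03, -0.025, 0], "dr": [0, 0, 0.14], "gripper": 0.0}, {"translation": [-0.06, -0.05, 0], "dr": [0, 0, 0.28], "gripper": 0.0}, {"translation": [-0.09, -0.075, 0], "dr": [0, 0, 0.42], "gripper": 0.0}, {"translation": [-0.12, -0.1, 0], "dr": [0, 0, 0.56], "gripper": 0.0}, {"translation": [-0.15, -0.125, 0], "dr": [0, 0, 0.7], "gripper": 0.0}, {"translation": [-0.18, -0.15, 0], "dr": [0, 0, 0.84], "gripper": 0.0}, {"translation": [-0.21, -0.175, 0], "dr": [0, 0, 0.98], "gripper": 0.0}, {"translation": [-0.24, -0.2, 0], "dr": [0, 0, 1.12], "gripper": 0.0}, {"translation": [-0.2585, -0.212, 0], "dr": [0, 0, 1.26], "gripper": 0.0}, {"translation": [-0.2585, -0.212, 0], "dr": [0, 0, 1.4], "gripper": 0.0}, {"translation": [-0.2585, -0.212, 0], "dr": [0, 0, 1.54], "gripper": 0.0}, {"translation": [-0.2585, -0.212, 0], "dr": [0, 0, 1.68], "gripper": 0.0}, {"translation": [-0.2585, -0.212, 0], "dr": [0, 0, 1.82], "gripper": 0.0}, {"translation": [-0.2585, -0.212, 0.02], "dr": [0, 0, 1.96], "gripper": 0.0}, {"translation": [-0.2585, -0.212, 0.04], "dr": [0, 0, 2.1], "gripper": 0.0}, {"translation": [-0.2585, -0.212, 0.06], "dr": [0, 0, 2.24], "gripper": 0.0}, {"translation": [-0.2585, -0.212, 0.08], "dr": [0, 0, 2.38], "gripper": 0.0}, {"translation": [-0.2585, -0.212, 0.08], "dr": [0, 0, 2.515], "gripper": 0.0}, {"translation": [-0.2585, -0.212, 0.08], "dr": [0, 0, 2.515], "gripper": 0.0}, {"translation": [-0.2585, -0.212, 0.08], "dr": [0, 0, 2.515], "gripper": 0.0}])

```text
clock: 12.9
tool_pos: [0.5725, -0.0132, 0.2213]
ee_rot: [0.999, 0.046, 0.0, 0.0]
force: [1.0, 0.4, 0.3]
grip_width: 0.0235
grip_force: 14.8
```

```bash
python3 - <<'E'
from h import *
a,p=snap('wrist','i.png');b,q=snap('side','i2.png');s=telemetry.sense();print(s['clock'],s['tool_pos'],s['ee_rot'],s['q'].round(2))
cv2.imwrite('pics/i3.png',cv2.cvtColor(np.hstack([a[100:400,140:500],cv2.resize(b[130:330,230:430],(400,300))]),cv2.COLOR_RGB2BGR))
t=s['tool_pos'];print(shift([.572,-.0155,.047]),'proj side base centre',proj(q,[t[0],t[1],t[2]-.043]),'top',proj(q,[t[0],t[1],t[2]+.019]))
E
```

```text
13.0 [ 0.57290073 -0.01354185  0.22183345] [9.98988757e-01 4.49566694e-02 5.47334686e-04 2.48573261e-04] [-0.07  0.09  1.86 -0.    1.19  1.41]
[-0.00126025  0.00177389  0.17483319] proj side base centre [345.73842406 216.5902406 ] top [346.58889852 187.95239489]
```

View pics/i3.png

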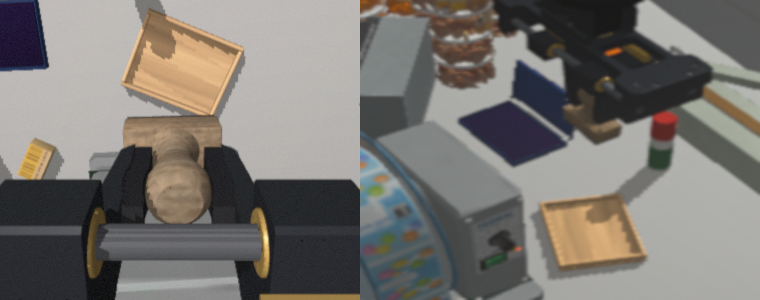

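The stamp is held rigidly and hangs straight. The tray rim corners in the wrist view are at about (290,110), (384,147), (356,215) and (262,183), in full pixels.

```bash
python3 - <<'E'
from h import *
p=viewer.camera_params('wrist');s=telemetry.sense();R=Rot.from_quat(s['ee_rot']);t=s['tool_pos']
W=np.array([onz(p,u,v,.012) for u,v in [(290,110),(384,147),(356,215),(262,183)]]);print(W.round(4),W.mean(0),[np.linalg.norm(W[i]-W[i-1]).round(4) for i in range(4)])
for d in (.014,.019,.024,.029):
  print(d,[proj(p,t+R.apply([x,y,d])).round(0).tolist() for x,y in [(.0135,-.024),(.0135,.024)]],'underside far',proj(p,t+R.apply([.0135,-.024,d+.019])).round(0))
print('observed far top edge px (264,217),(362,217)')
E
```

```text
[[ 0.6257  0.0181  0.012 ]
 [ 0.5992 -0.0746  0.012 ]
 [ 0.5271 -0.0563  0.012 ]
 [ 0.5525  0.0412  0.012 ]] [ 0.57612968 -0.01789732  0.012     ] [np.float64(0.0767), np.float64(0.0964), np.float64(0.0743), np.float64(0.1007)]
0.014 [[266.0, 238.0], [374.0, 239.0]] underside far [271. 222.]
0.019 [[268.0, 234.0], [372.0, 234.0]] underside far [273. 219.]
0.024 [[269.0, 230.0], [371.0, 230.0]] underside far [274. 215.]
0.029 [[270.0, 226.0], [369.0, 226.0]] underside far [275. 212.]
observed far top edge px (264,217),(362,217)
```

Emit:
jog_arm(commands=[{"translation": [0.001, 0.004, 0.04], "dr": [0, 0, 0], "gripper": 0.0}, {"translation": [0.001, 0.004, 0.08], "dr": [0, 0, 0], "gripper": 0.0}, {"translation": [0.001, 0.004, 0.12], "dr": [0, 0, 0], "gripper": 0.0}, {"translation": [0.001, 0.004, 0.145], "dr": [0, 0, 0], "gripper": 0.0}, {"translation": [0.001, 0.004, 0.16], "dr": [0, 0, 0], "gripper": 0.0}, {"translation": [0.001, 0.004, 0.168], "dr": [0, 0, 0], "gripper": 0.0}, {"translation": [0.001, 0.004, 0.17], "dr": [0, 0, 0], "gripper": 0.0}, {"translation": [0.001, 0.004, 0.17], "dr": [0, 0, 0], "gripper": 0.0}, {"translation": [0.001, 0.004, 0.17], "dr": [0, 0, 0], "gripper": 0.0}])

```text
clock: 13.9
tool_pos: [0.5753, -0.0181, 0.0529]
ee_rot: [0.999, 0.043, 0.001, 0.0]
force: [-0.3, 0.4, -1.1]
grip_width: 0.0235
grip_force: 14.8
```

Emit:
jog_arm(commands=[{"translation": [0, 0, 0.002], "dr": [0, 0, 0], "gripper": 0.0}, {"translation": [0, 0, 0.004], "dr": [0, 0, 0], "gripper": 0.0}, {"translation": [0, 0, 0.004], "dr": [0, 0, 0], "gripper": 0.0}, {"translation": [0, 0, 0.004], "dr": [0, 0, 0], "gripper": 0.0}])

```text
clock: 14.3
tool_pos: [0.5751, -0.0176, 0.0486]
ee_rot: [0.999, 0.043, 0.001, -0.0]
force: [-1.0, 2.4, 6.4]
grip_width: 0.0236
grip_force: 14.3
```

The base touches the tray floor (6 N), so I release and retreat.

Emit:
jog_arm(newtons=5, commands=[{"translation": [0, 0, -0.0005], "dr": [0, 0, 0], "gripper": 0.0}, {"translation": [0, 0, -0.0005], "dr": [0, 0, 0], "gripper": 0.024}, {"translation": [0, 0, -0.0005], "dr": [0, 0, 0], "gripper": 0.028}, {"translation": [0, 0, -0.0005], "dr": [0, 0, 0], "gripper": 0.034}, {"translation": [0, 0, -0.0005], "dr": [0, 0, 0], "gripper": 0.04}, {"translation": [0, 0, -0.0005], "dr": [0, 0, 0], "gripper": 0.045}, {"translation": [0, 0, -0.0005], "dr": [0, 0, 0], "gripper": 0.045}, {"translation": [0, 0, -0.02], "dr": [0, 0, 0], "gripper": 0.045}, {"translation": [0, 0, -0.05], "dr": [0, 0, 0], "gripper": 0.045}, {"translation": [0, 0, -0.09], "dr": [0, 0, 0], "gripper": 0.045}, {"translation": [0, 0, -0.14], "dr": [0, 0, 0], "gripper": 0.045}, {"translation": [0, 0, -0.18], "dr": [0, 0, 0], "gripper": 0.045}, {"translation": [0, 0, -0.18], "dr": [0, 0, 0], "gripper": 0.045}, {"translation": [0, 0, -0.18], "dr": [0, 0, 0], "gripper": 0.045}])

```text
clock: 15.7
tool_pos: [0.5747, -0.018, 0.2287]
ee_rot: [0.999, 0.043, 0.001, 0.0]
force: [-0.2, -0.5, -0.3]
grip_width: 0.0453
grip_force: 0.0
```

```bash
python3 - <<'E'
from h import *
a,p=snap('wrist','j.png');b,q=snap('side','j2.png');c,_=snap('scene','j3.png');s=telemetry.sense();print(s['clock'],s['tool_pos'],s['force'])
cv2.imwrite('pics/j4.png',cv2.cvtColor(np.hstack([a[50:350,180:480],cv2.resize(b[130:330,230:430],(300,300)),c[150:300,270:360].repeat(2,0).repeat(2,1)]),cv2.COLOR_RGB2BGR))
print('expected knob top px',proj(p,[.574,-.017,.066]),'tray centre',proj(p,[.574,-.017,.004]))
E
```

```text
15.85 [ 0.57246725 -0.01788794  0.22485654] [ 0.26945102  0.18345624 -0.25448191]
expected knob top px [317.43922932 181.43734593] tray centre [317.43961804 165.52286246]
```

View pics/j4.png

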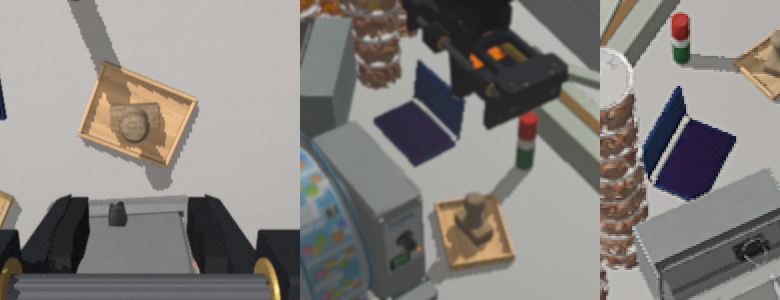

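The stamp stands upright at mid-tray: the knob is at wrist pixel (314,175), against (317,181) expected, so within a few mm. The clip is still in the bin, visible in the scene crop at (750,250), and the gripper is clear.

```bash
python3 -c "
from bench import workorder
print(workorder.close_job())"
```

```text
the job is handed in; nothing more can be done
None
```

I tilted the bin open to about its stop, stood the date stamp upright in the middle of the wooden tray (within a few mm by the wrist camera), left the clip in the bin, and handed the job in at about 16 s; no verdict was returned.

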